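Press the glued lantern studs home in order

ROBOT

A 6-joint arm with a two-finger parallel gripper is mounted at the origin on the work surface. World frame = base frame: x ahead of the robot, y to its left, z up, the work surface at z = 0. Lengths are in m, angles in rad, forces in N, time in s.
With the tool pointing down it reaches from about 0.3 to 0.875 m from the base axis. Payload 6.4 kg.
Tool frame: the origin (TCP) lies between the finger pads; the fingertips stand ctrl.tip_extent ahead of it and the grasp point (between the pads) is the TCP (ctrl.tip_extent is the distance from the TCP to the fingertips, in m); z points along the fingers, y is the line along which they close (so a half turn about z gives the same grasp; the last joint's range is limited). The gripper opens to 85 mm and grips with 20 to 120 N. Pads are 22 mm wide; open, the fingers measure 114 mm over their backs; the gripper's body (76 mm by 85 mm) begins 54 mm behind the grasp point. The pads swing forward as they close: fully open they stand 13 mm farther back than shut.
Start: joints at [1.006, 0.181, 1.607, -0, 1.354, -0.206], TCP at [0.202, 0.538, 0.25] pointing down, gripper open.
Joint ranges: [-2.99, 2.99], [-0.89, 2.07], [0.3, 2.58], [-1.14, 4.28], [0, 2.63], [-3.12, 3.12]. Speed limits (rad/s): [2.57, 2.57, 3.01, 3.14, 3.14, 3.14].

INTERFACE

Orientations are given as a unit quaternion [w, x, y, z].
In Python, from bench import ctrl gives the robot as it stands.
- The arm moves only by the tool send_rows, never from a script. Its arguments are lists of equal length, an entry for each row: "dr": the turn, a rotation vector about the tool's x, y, z in units of 6 degrees (1.0 is 6 degrees), a list of three; "xyz": the shift along the tool's x, y, z in cm, a list of three; "jaw": the opening in per cent of the stroke, from 0 (shut) to 100 (fully open). In form: {"dr": [[wx, wy, wz], ...], "xyz": [[dx, dy, dz], ...], "jaw": [jaw, ...]}. A call has exactly 8 rows; each row is the pose to reach, as a shift and turn from the pose commanded when the call began, along the tool's axes at that moment; what a row does not reach only later rows make up. A row lasts 1/8 s, in which the tool goes at most 62.5 mm and 10.7 degrees, less where a joint would pass 70% of its speed; a pose out of reach is approached as far as the arm can. A call with a gripper value outside its range is refused whole. The fingers move at their own pace and stop on an object; the grip force is fixed at half the most. Time passes only in rows, so rows that repeat a pose let the fingers close, or fill a call up. It gives the time, the measured TCP pose, the force, the opening and the grip force at its end, in the units of the state.
- ctrl.get_obs(): the state, without advancing time (a new reading comes with each control period).
- ctrl.camera(name): name is "side" or "top" or "wrist"; returns the picture (420x560x3 uint8, red, green, blue); there is no depth.
- ctrl.calibration(name): a dict with "camera_matrix" (3x3 intrinsics, pixels), "world_from_camera" (4x4, takes a point from camera to world coordinates). Camera axes: x right, y up, looking along -z (the intrinsics and any distortion apply to the point x, -y, -z); pixel columns grow to the right and rows downward; lengths in m; the calibration is good to about 2 mm. A picture is of the moment at which its call begins: read the wrist's pose just before it. calibration takes no time and is no camera call; for the wrist camera it gives the pose at the moment of the call.
- ctrl.hand_in(): hands the job in; it is judged then, once.
The state is a dict: "time_s": time; "q": joint angles; "dq": joint speeds; "joint_efforts": joint torques, N m; "eef_pos": TCP position; "eef_rot": TCP orientation; "wrist_force": force on the tool from outside, world axes, zero at the start; "torque": the same for the moment, N m; "opening": opening from 0.0 (shut) to 1.0 (fully open); "grasp_force": force on a finger pad.
Only numpy, scipy, OpenCV 4.12 (cv2) and the standard library are available. Lean on these libraries where they do the work, as an engineer would, in place of code of your own. Each camera call takes 0.05 s, during which the arm holds its last target. There are 200 camera calls.

TASK

The corner studs of the plywood lantern must be set in the order their glue went in: with a fingertip press down the yellow stud first, then the blue, then the red, each lightly and just until it sits fully down on its soft washer. The green stud has no glue yet, so leave it standing. Pull no stud up, do not lean on the fretwork panels, and neither pick up nor disturb anything else on the bench.

Things in the scene. Friction and masses are not known exactly. Their poses are not given: they have to be found in the camera images.
- lantern: Small plywood fretwork lantern lying on its side, fixed in a dark wooden cradle on the bench: 170 mm (its x) by 210 mm (its y, the long way), upper face of its top panel 180 mm above the bench. Origin on the bench under its centre, z up. A coloured stud stands near each corner of the top panel, 60 mm from the middle along x and 80 mm along y; which colour is at which corner varies.
- stud_yellow: The yellow stud (first to be pressed), complete with washer. Origin on the lantern's top panel, under the stud's axis; z up.
- yellow_top (a point): Centre of the flat round top of the yellow stud's head (head 28 mm across, 8 mm thick, yellow all over). Standing, the top is 22 to 24 mm above the panel; fully down on its washer it is 16 mm above it.
- cap_yellow (a joint): How far the yellow stud has been pushed down into its hole, m: 0 to 0.002 at the start, 0.008 fully down on its washer; negative if pulled up. It slides stiffly (about 3 N) and stays where it is left. The black rubber washer is soft: pressed further it gives up to 6 mm at about 2.5 N per mm (15 N at most, rigid beyond) and springs back, which this value does not show.
- stud_blue: The blue stud (second to be pressed), complete with washer. Origin on the lantern's top panel, under the stud's axis; z up.
- blue_top (a point): Centre of the flat round top of the blue stud's head (head 28 mm across, 8 mm thick, blue all over). Standing, the top is 22 to 24 mm above the panel; fully down on its washer it is 16 mm above it.
- cap_blue (a joint): How far the blue stud has been pushed down into its hole, m: 0 to 0.002 at the start, 0.008 fully down on its washer; negative if pulled up. It slides stiffly (about 3 N) and stays where it is left. The black rubber washer is soft: pressed further it gives up to 6 mm at about 2.5 N per mm (15 N at most, rigid beyond) and springs back, which this value does not show.
- stud_red: The red stud (third to be pressed), complete with washer. Origin on the lantern's top panel, under the stud's axis; z up.
- red_top (a point): Centre of the flat round top of the red stud's head (head 28 mm across, 8 mm thick, red all over). Standing, the top is 22 to 24 mm above the panel; fully down on its washer it is 16 mm above it.
- cap_red (a joint): How far the red stud has been pushed down into its hole, m: 0 to 0.002 at the start, 0.008 fully down on its washer; negative if pulled up. It slides stiffly (about 3 N) and stays where it is left. The black rubber washer is soft: pressed further it gives up to 6 mm at about 2.5 N per mm (15 N at most, rigid beyond) and springs back, which this value does not show.
- stud_green: The green stud (to be left standing), complete with washer. Origin on the lantern's top panel, under the stud's axis; z up.
- green_top (a point): Centre of the flat round top of the green stud's head (head 28 mm across, 8 mm thick, green all over). Standing, the top is 22 to 24 mm above the panel; fully down on its washer it is 16 mm above it.
- cap_green (a joint): How far the green stud has been pushed down into its hole, m: 0 to 0.002 at the start, 0.008 fully down on its washer; negative if pulled up. It slides stiffly (about 3 N) and stays where it is left. The black rubber washer is soft: pressed further it gives up to 6 mm at about 2.5 N per mm (15 N at most, rigid beyond) and springs back, which this value does not show.
- sanding_block: Bystander: cork sanding block 50 x 32 x 24 mm lying in the middle of the lantern's top panel. Origin at the underside's centre.
- glue_bottle: Bystander: white glue bottle with orange cap, 54 mm across, 130 mm tall, beside the lantern (+y side). Origin at the underside's centre.
- offcut: Bystander: light wooden offcut 110 x 30 x 20 mm on the bench beside the lantern (-y side). Origin at the underside's centre.
- mug: Bystander: blue ceramic mug, 80 mm across, 95 mm tall. Origin at the underside's centre.
- hammer: Bystander: hammer with wooden handle and steel head lying on the bench (+y side). Origin at the underside's centre.
- brush: Bystander: brush with wooden handle and grey head lying on the bench (-y side). Origin at the underside's centre.
- tape_roll: Bystander: yellow roll-shaped ring, 90 mm across, 24 mm high. Origin at the underside's centre.

How it is judged:
On the way, in this order (a step that is already met when the one before it is completed fails the run):
1. Yellow stud pressed fully down, those after it still standing (value of joint cap_yellow above 0.0065 m and value of joint each of cap_blue, cap_red, cap_green below 0.004 m), for 0.1 s.
2. Blue stud pressed fully down, those after it still standing (value of joint each of cap_yellow, cap_blue above 0.0065 m and value of joint each of cap_red, cap_green below 0.004 m), for 0.1 s.
3. Red stud pressed fully down, those after it still standing (value of joint each of cap_yellow, cap_blue, cap_red above 0.0065 m and value of joint cap_green below 0.004 m), for 0.1 s.
At the end, for the whole second after the job is handed in: The yellow, blue and red studs are at least 6.5 mm down (8 mm is fully down), the green one less than 4 mm down and not pulled up, and the bystanders are at rest within 20 mm of where they started (all of step 3 and value of joint cap_green above -0.002 m and distance of each of sanding_block, glue_bottle, offcut, mug, hammer, brush, tape_roll from where it was at the start of the episode below 0.02 m and linear speed of each of sanding_block, glue_bottle, offcut, mug, hammer, brush, tape_roll below 0.03 m/s); the robot touches nothing.
It fails at once if a stud is pressed in before the one it should follow (down more than 4 mm while that one is less than 5.5 mm down) ((value of joint cap_blue above 0.004 m and value of joint cap_yellow below 0.0055 m) or (value of joint cap_red above 0.004 m and value of joint cap_blue below 0.0055 m)).
It fails at once if the green stud is pressed in (more than 4 mm down), or any stud is pulled up (more than 2 mm) (value of joint cap_green above 0.004 m or value of joint any of cap_yellow, cap_blue, cap_red, cap_green below -0.002 m).
It fails at once if a stud is pressed hard (over 22 N) (contact force between any of stud_yellow, stud_blue, stud_red, stud_green and anything else above 22 N).
It fails at once if the robot leans on the lantern's panels (over 8 N) (contact force between any of the fingers, the arm and lantern above 8 N).
It fails at once if a bystander is moved more than 20 mm, picked up or tipped over (distance of any of sanding_block, glue_bottle, offcut, mug, hammer, brush, tape_roll from where it was at the start of the episode above 0.02 m or angle between any of sanding_block, glue_bottle, offcut, mug, hammer, brush, tape_roll's own z axis and vertical above 0.4 rad).
It also fails if it takes over 45 s, if anything falls off the work surface, if the arm or the gripper's body presses on something with over 40 N, if the wrist force passes 120 N, or if a joint passes its speed limit or range.

## Working session

There is one attempt and no reset: what is moved stays moved. The work goes in short steps, Python scripts to look and compute and a tool call to move; the robot and the scene stay as the last step left them, time stands still between calls to the robot, and variables do not carry over. Pictures are saved under pics/ and viewed, at most 10 in all, crops included, and the job is handed in when it is done.

Besides the shell and the picture viewer there is one more tool, called as name(argument=value, ...), one argument or row to a line, values as JSON. send_rows: Moves the arm, as the interface text tells. Its arguments: {"type":"object","properties":{"dr":{"type":"array","items":{"type":"array","items":{"type":"number"}}},"xyz":{"type":"array","items":{"type":"array","items":{"type":"number"}}},"jaw":{"type":"array","items":{"type":"number"}}},"required":["dr","xyz","jaw"]}

```bash
mkdir -p pics
cat > h.py <<'E'
import numpy as np, cv2
from bench import ctrl
def shot(n,f=None):
    c=ctrl.calibration(n); im=ctrl.camera(n)
    if f: cv2.imwrite('pics/'+f,im[:,:,::-1])
    return c,im
def ray(c,uv):
    K=np.array(c["camera_matrix"]);T=np.array(c["world_from_camera"])
    d=np.linalg.solve(K,[uv[0],uv[1],1]); d=T[:3,:3]@(d*[1,-1,-1]); return T[:3,3],d
def plane(c,uv,z):
    o,d=ray(c,uv); return o+d*(z-o[2])/d[2]
H={'yellow':[(22,35)],'blue':[(100,125)],'red':[(0,8),(172,180)],'green':[(45,85)]}
def blobs(im,col,s=110,v=60,amin=40):
    h=cv2.cvtColor(im,cv2.COLOR_RGB2HSV); m=0
    for a,b in H[col]: m=m|cv2.inRange(h,(a,s,v),(b,255,255))
    n,l,st,ce=cv2.connectedComponentsWithStats(m)
    return [(ce[i].round(1),st[i]) for i in range(1,n) if st[i][4]>amin]
E
python3 - <<'E'
from h import *
o=ctrl.get_obs();print(o,ctrl.tip_extent)
for n in('top','side'):
    c,im=shot(n,n+'0.png');print(n,np.array(c["world_from_camera"])[:3,3])
    for k in H:
        for ce,st in blobs(im,k): print(k,ce,st,plane(c,ce,.203).round(4))
E
```

```text
{'time_s': 0.0, 'q': array([ 1.00569567e+00,  1.81554005e-01,  1.60803014e+00,  3.76500652e-06,
        1.35377874e+00, -2.06267235e-01]), 'dq': array([-0.00061009, -0.00164817,  0.00152484,  0.00048463, -0.0013122 ,
       -0.00057959]), 'joint_efforts': array([-1.69269151e-03, -4.44885170e+01, -3.51333547e+01, -4.19793132e-04,
        9.21999308e-03,  2.61777394e-06]), 'eef_pos': array([0.20160745, 0.53793678, 0.24936613]), 'eef_rot': array([-3.34676325e-04,  1.78456008e-01,  9.83947493e-01, -8.19402609e-04]), 'wrist_force': array([-0.39802161,  0.0864563 ,  0.19889134]), 'torque': array([ 0.03067338,  0.05485909, -0.03071109]), 'grasp_force': 0.0, 'opening': 1.001535345959312} 0.019
top [ 0.38002229 -0.00593672  1.5006002 ]
yellow [151.3 192.8] [136 177  32  32 430] [0.5722 0.3438 0.203 ]
yellow [231.6 203.1] [226 198  12  11  99] [0.5482 0.1436 0.203 ]
blue [306.5 174.5] [302 170  10  10  77] [ 0.6219 -0.0416  0.203 ]
blue [524. 312.] [ 490  286   70   56 2472] [ 0.2893 -0.569   0.203 ]
red [293.7 220.5] [289 216  11  10  89] [ 0.5063 -0.0107  0.203 ]
red [ 32.7 329.1] [  5 321  46  24 536] [0.2379 0.6157 0.203 ]
side [-0.12606452 -0.85093501  1.17064411]
yellow [231. 173.] [220 164  23  19 300] [0.4817 0.1922 0.203 ]
yellow [255.6 171.6] [252 169   8   7  44] [0.5474 0.1452 0.203 ]
blue [336.5 333.9] [323 314  28  41 951] [ 0.3287 -0.4622  0.203 ]
blue [361.2 403.9] [332 381  51  39 923] [ 0.2524 -0.6151  0.203 ]
blue [407.5 417.3] [402 414  12   6  42] [ 0.3047 -0.695   0.203 ]
red [ 98.2 170. ] [ 82 151  31  36 669] [0.1542 0.4954 0.203 ]
red [275.2 201.4] [271 198   9   9  54] [ 0.506  -0.0097  0.203 ]
green [235.1 116.6] [ 205   79   60   76 3732] [0.6873 0.4612 0.203 ]
```

View pics/top0.png

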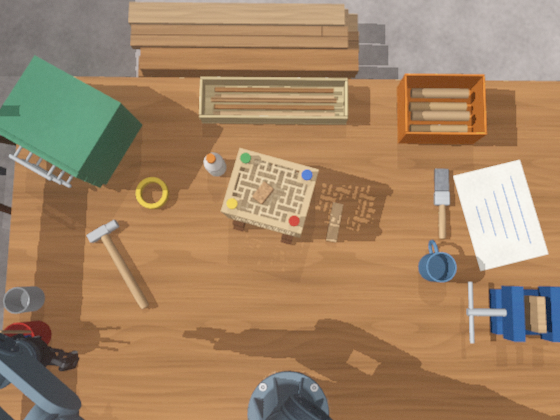

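View pics/side0.png

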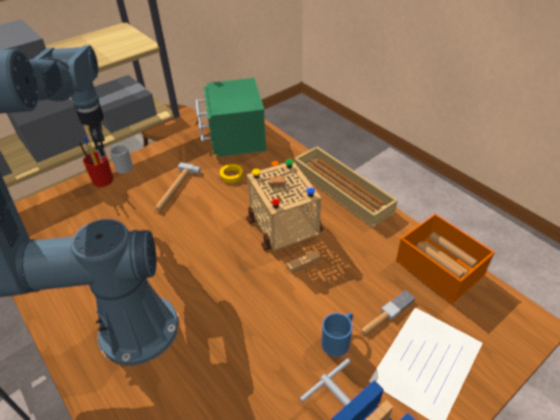

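The top view shows the lantern with yellow at (232,203), blue (306,174), red (294,220) and green near (246,158). The side view agrees. Next I'll move above yellow with the jaw shut.

send_rows(
  dr=[
    [0,0,0],
    [0,0,0],
    [0,0,0],
    [0,0,0],
    [0,0,0],
    [0,0,0],
    [0,0,0],
    [0,0,0],
  ],
  xyz=[
    [-2,-1,-4],
    [-6,-3,-5],
    [-11,-6,-5],
    [-16,-8.5,-5],
    [-21,-11,-5],
    [-26,-14,-5],
    [-30,-16,-5],
    [-33,-17.6,-5],
  ],
  jaw=[0,0,0,0,0,0,0,0],
)

```text
time_s: 1.1
eef_pos: [0.4501, 0.256, 0.2999]
eef_rot: [-0.0, 0.179, 0.984, -0.0]
wrist_force: [0.1, 0.7, -0.3]
opening: -0.003
grasp_force: 0.0
```

send_rows(
  dr=[
    [0,0,0],
    [0,0,0],
    [0,0,0],
    [0,0,0],
    [0,0,0],
    [0,0,0],
    [0,0,0],
    [0,0,0],
  ],
  xyz=[
    [-3,-1.6,0],
    [-6,-3.2,0],
    [-9,-5,0],
    [-11.5,-6.3,0],
    [-13.2,-7.1,0],
    [-13.2,-7.1,0],
    [-13.2,-7.1,0],
    [-13.2,-7.1,0],
  ],
  jaw=[0,0,0,0,0,0,0,0],
)

```text
time_s: 2.1
eef_pos: [0.5472, 0.1458, 0.3004]
eef_rot: [-0.0, 0.178, 0.984, 0.0]
wrist_force: [0.8, -0.3, -0.7]
opening: 0.001
grasp_force: 0.0
```

Run:
```python
from h import *
o=ctrl.get_obs();print(o['time_s'],o['eef_pos'],o['eef_rot'],o['wrist_force'],o['opening'])
c,im=shot('wrist','w1.png');print(np.array(c["world_from_camera"]).round(3))
for k in H:
    for ce,st in blobs(im,k,amin=150): print(k,ce,st,plane(c,ce,.203).round(4))
```

```text
2.1 [0.54717257 0.14579938 0.30036283] [-6.59713340e-05  1.77827850e-01  9.84061605e-01  9.00192250e-05] [ 0.76505436 -0.25190531 -0.65321474] 0.0007185772533752468
[[ 0.349 -0.904 -0.245  0.485]
 [ 0.937  0.337  0.091  0.169]
 [ 0.    -0.261  0.965  0.425]
 [ 0.     0.     0.     1.   ]]
yellow [503.  144.4] [ 456  104   92   83 3996] [0.5468 0.2914 0.203 ]
yellow [275.2 226.9] [ 255  206   42   43 1410] [0.5475 0.1446 0.203 ]
red [ 33.3 249. ] [  10  229   48   42 1559] [ 0.5066 -0.0081  0.203 ]
```

View pics/w1.png

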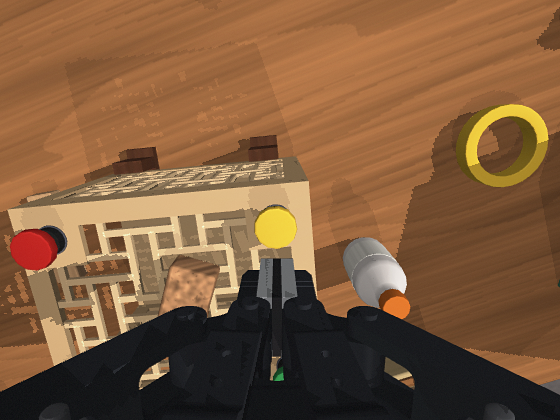

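The wrist view shows yellow at (275,227), about 1 mm from the TCP's xy. The red stud and sanding block are clear. I'll descend to just above the head.

send_rows(
  dr=[
    [0,0,0],
    [0,0,0],
    [0,0,0],
    [0,0,0],
    [0,0,0],
    [0,0,0],
    [0,0,0],
    [0,0,0],
  ],
  xyz=[
    [0,-0.1,1.5],
    [0,-0.1,3.5],
    [0,-0.1,5],
    [0,-0.1,6],
    [0,-0.1,6.5],
    [0,-0.1,6.9],
    [0,-0.1,7.1],
    [0,-0.1,7.1],
  ],
  jaw=[0,0,0,0,0,0,0,0],
)

```text
time_s: 3.15
eef_pos: [0.5475, 0.144, 0.2295]
eef_rot: [0.0, 0.178, 0.984, 0.0]
wrist_force: [0.0, -0.2, 0.4]
opening: 0.001
grasp_force: 0.0
```

send_rows(
  dr=[
    [0,0,0],
    [0,0,0],
    [0,0,0],
    [0,0,0],
    [0,0,0],
    [0,0,0],
    [0,0,0],
    [0,0,0],
  ],
  xyz=[
    [0,0,0.1],
    [0,0,0.2],
    [0,0,0.3],
    [0,0,0.4],
    [0,0,0.5],
    [0,0,0.6],
    [0,0,0.7],
    [0,0,0.8],
  ],
  jaw=[0,0,0,0,0,0,0,0],
)

```text
time_s: 4.15
eef_pos: [0.5474, 0.144, 0.2214]
eef_rot: [0.0, 0.178, 0.984, -0.0]
wrist_force: [-0.2, 0.2, 2.4]
opening: -0.001
grasp_force: 1.0
```

send_rows(
  dr=[
    [0,0,0],
    [0,0,0],
    [0,0,0],
    [0,0,0],
    [0,0,0],
    [0,0,0],
    [0,0,0],
    [0,0,0],
  ],
  xyz=[
    [0,0,0.1],
    [0,0,0.2],
    [0,0,0.3],
    [0,0,0.4],
    [0,0,0.5],
    [0,0,0.6],
    [0,0,0.6],
    [0,0,0.6],
  ],
  jaw=[0,0,0,0,0,0,0,0],
)

```text
time_s: 5.15
eef_pos: [0.5474, 0.144, 0.2153]
eef_rot: [0.0, 0.178, 0.984, -0.0]
wrist_force: [-1.2, -0.4, 2.8]
opening: 0.0
grasp_force: 1.2
```

send_rows(
  dr=[
    [0,0,0],
    [0,0,0],
    [0,0,0],
    [0,0,0],
    [0,0,0],
    [0,0,0],
    [0,0,0],
    [0,0,0],
  ],
  xyz=[
    [0,0,0.05],
    [0,0,0.1],
    [0,0,0.15],
    [0,0,0.2],
    [0,0,0.2],
    [0,0,0.2],
    [0,0,0.2],
    [0,0,0.2],
  ],
  jaw=[0,0,0,0,0,0,0,0],
)

```text
time_s: 6.15
eef_pos: [0.5474, 0.144, 0.2133]
eef_rot: [0.0, 0.178, 0.984, 0.0]
wrist_force: [-2.2, 0.1, 4.3]
opening: 0.001
grasp_force: 2.0
```

send_rows(
  dr=[
    [0,0,0],
    [0,0,0],
    [0,0,0],
    [0,0,0],
    [0,0,0],
    [0,0,0],
    [0,0,0],
    [0,0,0],
  ],
  xyz=[
    [0,0,0.05],
    [0,0,0.1],
    [0,0,0.1],
    [0,0,0.1],
    [0,0,0.1],
    [0,0,0.1],
    [0,0,0.1],
    [0,0,0.1],
  ],
  jaw=[0,0,0,0,0,0,0,0],
)

```text
time_s: 7.15
eef_pos: [0.5475, 0.144, 0.2126]
eef_rot: [0.0, 0.178, 0.984, 0.0]
wrist_force: [-2.5, 0.1, 6.8]
opening: 0.001
grasp_force: 2.9
```

The force rises about 2.5 N/mm, so yellow is on its washer. I'll lift and go over blue.

send_rows(
  dr=[
    [0,0,0],
    [0,0,0],
    [0,0,0],
    [0,0,0],
    [0,0,0],
    [0,0,0],
    [0,0,0],
    [0,0,0],
  ],
  xyz=[
    [0,0,-0.5],
    [0,0,-2.5],
    [0,0,-5],
    [-2,-2.2,-7],
    [-5,-5.5,-8],
    [-8.5,-9.3,-8],
    [-11.5,-12.6,-8],
    [-13.4,-14.6,-8],
  ],
  jaw=[0,0,0,0,0,0,0,0],
)

```text
time_s: 8.15
eef_pos: [0.6219, -0.0417, 0.2916]
eef_rot: [-0.0, 0.179, 0.984, 0.0]
wrist_force: [-0.1, -0.1, -0.2]
opening: -0.005
grasp_force: 0.0
```

send_rows(
  dr=[
    [0,0,0],
    [0,0,0],
    [0,0,0],
    [0,0,0],
    [0,0,0],
    [0,0,0],
    [0,0,0],
    [0,0,0],
  ],
  xyz=[
    [0,0,0],
    [0,0,0],
    [0,0,0],
    [0,0,0],
    [0,0,0],
    [0,0,0],
    [0,0,0],
    [0,0,0],
  ],
  jaw=[0,0,0,0,0,0,0,0],
)

```text
time_s: 9.15
eef_pos: [0.6216, -0.0398, 0.2923]
eef_rot: [0.0, 0.178, 0.984, -0.0]
wrist_force: [0.4, -0.2, -0.0]
opening: -0.003
grasp_force: 0.0
```

Run:
```python
from h import *
o=ctrl.get_obs();print(o['time_s'],o['eef_pos'],o['wrist_force'])
c,im=shot('wrist','w2.png')
for k in H:
    for ce,st in blobs(im,k,amin=150): print(k,ce,st,plane(c,ce,.203).round(4))
```

```text
9.15 [ 0.62159635 -0.03984473  0.29230249] [ 0.43796094 -0.16093194 -0.04361848]
yellow [538.    8.6] [516   0  44  21 765] [0.5554 0.1325 0.203 ]
blue [274.9 230.2] [ 254  209   44   44 1491] [ 0.6216 -0.0411  0.203 ]
red [253.5  21.5] [ 228    0   52   49 2082] [ 0.5084 -0.0108  0.203 ]
green [535.1 206.1] [ 510  185   50   44 1680] [0.6626 0.1122 0.203 ]
```

View pics/w2.png

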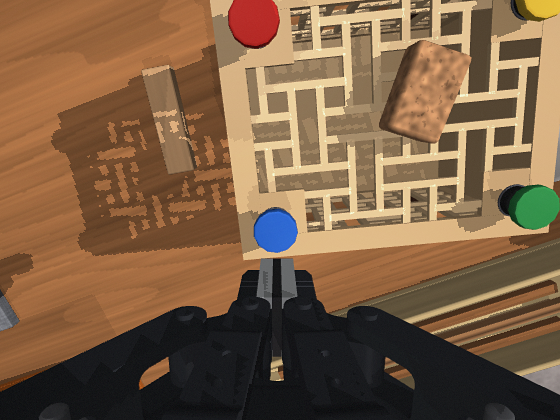

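Blue at (275,230) is directly under the tip, within 1.5 mm. Descending.

send_rows(
  dr=[
    [0,0,0],
    [0,0,0],
    [0,0,0],
    [0,0,0],
    [0,0,0],
    [0,0,0],
    [0,0,0],
    [0,0,0],
  ],
  xyz=[
    [0,-0.1,1.5],
    [0,-0.1,3.5],
    [0,-0.1,5],
    [0,-0.1,5.8],
    [0,-0.1,6.3],
    [0,-0.1,6.6],
    [0,-0.1,6.7],
    [0,-0.1,6.7],
  ],
  jaw=[0,0,0,0,0,0,0,0],
)

```text
time_s: 10.2
eef_pos: [0.6214, -0.0408, 0.2257]
eef_rot: [0.0, 0.178, 0.984, -0.0]
wrist_force: [0.4, 0.5, 0.1]
opening: 0.001
grasp_force: 0.0
```

send_rows(
  dr=[
    [0,0,0],
    [0,0,0],
    [0,0,0],
    [0,0,0],
    [0,0,0],
    [0,0,0],
    [0,0,0],
    [0,0,0],
  ],
  xyz=[
    [0,0,0.15],
    [0,0,0.3],
    [0,0,0.45],
    [0,0,0.6],
    [0,0,0.75],
    [0,0,0.9],
    [0,0,1.0],
    [0,0,1.0],
  ],
  jaw=[0,0,0,0,0,0,0,0],
)

```text
time_s: 11.2
eef_pos: [0.6213, -0.0407, 0.2153]
eef_rot: [0.0, 0.178, 0.984, 0.0]
wrist_force: [-0.3, 0.2, 2.2]
opening: -0.002
grasp_force: 1.3
```

send_rows(
  dr=[
    [0,0,0],
    [0,0,0],
    [0,0,0],
    [0,0,0],
    [0,0,0],
    [0,0,0],
    [0,0,0],
    [0,0,0],
  ],
  xyz=[
    [0,0,0.1],
    [0,0,0.2],
    [0,0,0.25],
    [0,0,0.3],
    [0,0,0.3],
    [0,0,0.3],
    [0,0,0.3],
    [0,0,0.3],
  ],
  jaw=[0,0,0,0,0,0,0,0],
)

```text
time_s: 12.2
eef_pos: [0.6213, -0.0407, 0.2127]
eef_rot: [0.0, 0.178, 0.984, -0.0]
wrist_force: [-1.3, -0.6, 5.6]
opening: -0.001
grasp_force: 2.8
```

Blue shows the same response, so it is on its washer. On to red.

send_rows(
  dr=[
    [0,0,0],
    [0,0,0],
    [0,0,0],
    [0,0,0],
    [0,0,0],
    [0,0,0],
    [0,0,0],
    [0,0,0],
  ],
  xyz=[
    [0,0,-0.5],
    [0,0,-2.5],
    [0,0,-5],
    [2,-0.2,-7],
    [5,-0.5,-8],
    [8.5,-0.8,-8],
    [11,-1.1,-8],
    [11.9,-1.1,-8],
  ],
  jaw=[0,0,0,0,0,0,0,0],
)

```text
time_s: 13.2
eef_pos: [0.5053, -0.009, 0.2935]
eef_rot: [0.001, 0.178, 0.984, -0.0]
wrist_force: [0.5, 0.0, 0.3]
opening: 0.001
grasp_force: 0.0
```

send_rows(
  dr=[
    [0,0,0],
    [0,0,0],
    [0,0,0],
    [0,0,0],
    [0,0,0],
    [0,0,0],
    [0,0,0],
    [0,0,0],
  ],
  xyz=[
    [0,0,0],
    [0,0,0],
    [0,0,0],
    [0,0,0],
    [0,0,0],
    [0,0,0],
    [0,0,0],
    [0,0,0],
  ],
  jaw=[0,0,0,0,0,0,0,0],
)

```text
time_s: 14.2
eef_pos: [0.5059, -0.0093, 0.2923]
eef_rot: [0.0, 0.178, 0.984, -0.0]
wrist_force: [0.5, 0.3, 0.5]
opening: -0.002
grasp_force: 0.0
```

Run:
```python
from h import *
o=ctrl.get_obs();print(o['time_s'],o['eef_pos'],o['wrist_force'])
c,im=shot('wrist','w3.png')
for k in H:
    for ce,st in blobs(im,k,amin=150): print(k,ce,st,plane(c,ce,.203).round(4))
```

```text
14.2 [ 0.50594995 -0.00925589  0.29229437] [0.52249229 0.33160072 0.49338773]
yellow [526.9 203.2] [ 502  182   50   44 1679] [0.5434 0.1385 0.203 ]
red [275.6 230. ] [ 254  208   45   45 1540] [ 0.506 -0.01   0.203]
green [522.5 365.9] [499 353  43  31 791] [0.6574 0.1149 0.203 ]
```

View pics/w3.png

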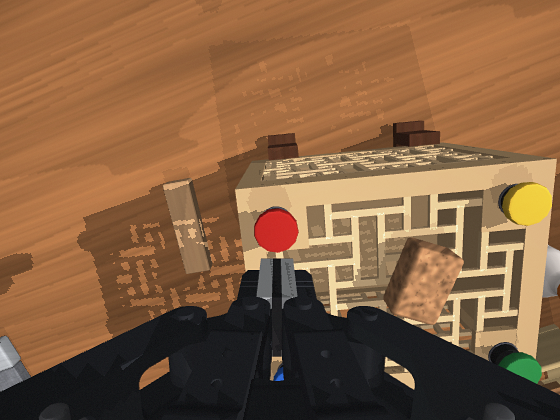

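Red at (276,230) is within 1 mm of the tip. Pressing it the same way.

send_rows(
  dr=[
    [0,0,0],
    [0,0,0],
    [0,0,0],
    [0,0,0],
    [0,0,0],
    [0,0,0],
    [0,0,0],
    [0,0,0],
  ],
  xyz=[
    [0,0,1.5],
    [0,0,3.5],
    [0,0,5],
    [0,0,5.8],
    [0,0,6.3],
    [0,0,6.6],
    [0,0,6.7],
    [0,0,6.7],
  ],
  jaw=[0,0,0,0,0,0,0,0],
)

```text
time_s: 15.25
eef_pos: [0.5062, -0.0093, 0.2256]
eef_rot: [0.0, 0.178, 0.984, -0.0]
wrist_force: [0.5, 0.6, 0.7]
opening: 0.004
grasp_force: 0.0
```

send_rows(
  dr=[
    [0,0,0],
    [0,0,0],
    [0,0,0],
    [0,0,0],
    [0,0,0],
    [0,0,0],
    [0,0,0],
    [0,0,0],
  ],
  xyz=[
    [0,0,0.15],
    [0,0,0.3],
    [0,0,0.45],
    [0,0,0.6],
    [0,0,0.75],
    [0,0,0.9],
    [0,0,1.0],
    [0,0,1.0],
  ],
  jaw=[0,0,0,0,0,0,0,0],
)

```text
time_s: 16.25
eef_pos: [0.506, -0.0093, 0.2153]
eef_rot: [0.0, 0.178, 0.984, 0.0]
wrist_force: [0.2, 0.0, 2.1]
opening: -0.0
grasp_force: 1.3
```

send_rows(
  dr=[
    [0,0,0],
    [0,0,0],
    [0,0,0],
    [0,0,0],
    [0,0,0],
    [0,0,0],
    [0,0,0],
    [0,0,0],
  ],
  xyz=[
    [0,0,0.1],
    [0,0,0.2],
    [0,0,0.25],
    [0,0,0.3],
    [0,0,0.3],
    [0,0,0.3],
    [0,0,0.3],
    [0,0,0.3],
  ],
  jaw=[0,0,0,0,0,0,0,0],
)

```text
time_s: 17.25
eef_pos: [0.5061, -0.0093, 0.2127]
eef_rot: [0.0, 0.178, 0.984, -0.0]
wrist_force: [-2.3, -0.3, 4.6]
opening: -0.001
grasp_force: 2.8
```

send_rows(
  dr=[
    [0,0,0],
    [0,0,0],
    [0,0,0],
    [0,0,0],
    [0,0,0],
    [0,0,0],
    [0,0,0],
    [0,0,0],
  ],
  xyz=[
    [0,0,-0.5],
    [0,0,-2.5],
    [0,0,-5],
    [1,0,-8],
    [3,0,-11],
    [5,0,-13],
    [6,0,-13],
    [6,0,-13],
  ],
  jaw=[0,0,0,0,0,0,0,0],
)

```text
time_s: 18.25
eef_pos: [0.4492, 0.012, 0.3413]
eef_rot: [-0.001, 0.178, 0.984, -0.0]
wrist_force: [1.2, -0.8, 0.5]
opening: 0.002
grasp_force: 0.0
```

send_rows(
  dr=[
    [0,0,0],
    [0,0,0],
    [0,0,0],
    [0,0,0],
    [0,0,0],
    [0,0,0],
    [0,0,0],
    [0,0,0],
  ],
  xyz=[
    [0,0,0],
    [0,0,0],
    [0,0,0],
    [0,0,0],
    [0,0,0],
    [0,0,0],
    [0,0,0],
    [0,0,0],
  ],
  jaw=[0,0,0,0,0,0,0,0],
)

```text
time_s: 19.25
eef_pos: [0.4498, 0.0118, 0.3423]
eef_rot: [0.0, 0.178, 0.984, -0.0]
wrist_force: [0.1, -0.3, 0.0]
opening: -0.005
grasp_force: 0.0
```

Run:
```python
from h import *
o=ctrl.get_obs();print(o['time_s'],o['eef_pos'],o['wrist_force'])
c,im=shot('side'); cv2.imwrite('pics/s2.png',cv2.resize(im[140:260,220:350,::-1],None,fx=4,fy=4,interpolation=cv2.INTER_CUBIC))
```

```text
19.25 [0.44979292 0.01183739 0.34231039] [ 0.05007182 -0.25573528  0.01797068]
```

View pics/s2.png

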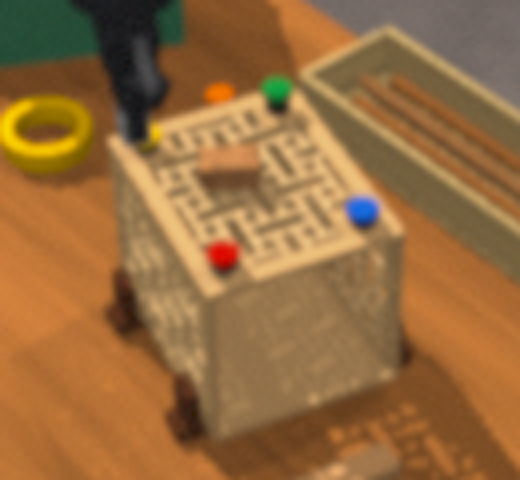

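The crop shows red at (222,255) and blue at (362,212) sitting low. Green at (277,95) still stands with its black washer visible, and the block is undisturbed. All three presses ended at the same height with the washer pushing back.

```bash
python3 -c "
from bench import ctrl
print(ctrl.hand_in())"
```

```text
the job is handed in; nothing more can be done
None
```

I pressed the yellow, blue and red studs down onto their washers in that order and left green standing; the job is handed in, but no verdict was shown.

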